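Hang up the ring gauge and hold the clip tray over the light pad

TASK

The ring gauge has been left on the round light pad: hang it by its eye on the gauge post, right down on the shoulder, and let go of it. Then lift the clip tray by its carrying bar off its rubber rest and hold it in the air centred over the light pad, level and still, its underside about 100 mm above the pad, with both clips still lying in it. Finish while holding it there - do not put it down or let go - and leave the jar, the screwdriver and the steel block where they are.

Things in the scene. Friction and masses are not known exactly. Their poses are not given: they have to be found in the camera images.
- gauge: Ring gauge, about 80 g, lying flat on the light pad at the start: a dark steel ring (outer diameter 46 mm, hole 24 mm, 12 mm thick) with a straight black plastic handle of the same 12 mm thickness, 14 mm wide, running out from the ring along the gauge's -x and ending 95 mm from the ring's centre. Origin: centre of the hole, at the underside; z is the hole's axis, up.
- gauge_eye (a point): Centre of the gauge's hole, half-way through its thickness (6 mm above the underside). Axes as the gauge.
- gauge_handle (a point): Point on the gauge's handle, half-way up its thickness, 55 mm from the hole's centre along the gauge's -x; a good place to grip, across the 14 mm width (the gauge's y).
- post: Gauge post, fixed upright on the bench: round dark foot 90 mm across and 12 mm high, a column 52 mm across up to a flat shoulder 50 mm above the bench, and from the shoulder a steel pin 10 mm across standing 45 mm up (tip 95 mm above the bench, tapered over its last 6 mm). Origin: centre of its foot, on the bench; z up.
- post_seat (a point): Centre of the post's flat shoulder, 50 mm above the bench, where the pin rises; a hung gauge lies flat on this shoulder with its eye's centre 6 mm above this point.
- pad: Light pad: a low round white disc fixed on the bench, flat top 190 mm across and 28 mm above the bench, with a grey rim 208 mm across and 14 mm high. Origin: centre of its underside, on the bench; z up.
- pad_top (a point): Centre of the light pad's flat top, 28 mm above the bench.
- rest: Rest: a flat black rubber block fixed on the bench, 150 mm (its x) by 100 mm (its y) by 25 mm high, under the tray at the start, turned with it. Origin: centre of its underside.
- tray: Clip tray: open grey plastic tray 180 mm (its x) by 120 mm (its y), walls 24 mm high, walls and floor 4 mm thick, 0.3 to 0.6 kg, evenly weighted; an upright (6 mm thick, 30 mm wide) at the middle of each short side carries a straight wooden bar over the tray's middle. Origin: centre of its underside; z up; it starts on the rest (underside 25 mm above the bench).
- tray_bar (a point): Centre of the tray's wooden carrying bar, 83 mm above the tray's underside and straight above its centre. The bar runs along the tray's x, 180 mm long, 16 mm wide (tray's y), 14 mm high, free underneath down to the tray's contents. Axes as the tray.
- clip0_mid (a point): Small white moulded clip, 40 x 14 x 15 mm, 12 g, lying loose in the tray on the tray's +y side; its middle, 6 mm above its underside.
- clip1_mid (a point): The other white clip, the same, on the tray's -y side of the bar.
- jar: Bystander: closed glass jar with a metal cap, 60 mm across, 75 mm high; origin centre of its underside.
- scraper: Bystander: screwdriver with a black handle, 120 mm long, lying on the bench beyond the work along its own x.
- block: Bystander: steel block 50 x 35 x 30 mm high on the bench on the robot's side of the work; origin centre of its underside.

How it is judged:
On the way, in this order (a step that is already met when the one before it is completed fails the run):
1. the gauge hangs on the post, flat on the shoulder, released (horizontal distance between gauge_eye and post_seat below 0.01 m and z of gauge_eye in the frame of post_seat between 0.002 and 0.012 m and angle between gauge_eye's own z axis and vertical below 0.2 rad and contact force between gauge and the fingers below 0.1 N and linear speed of gauge below 0.03 m/s), for 0.3 s.
2. the tray is lifted clear of its rest, carried by the gripper alone (contact force between tray and rest below 0.1 N and contact force between tray and pad below 0.1 N and contact force between tray and post below 0.1 N and contact force between tray and gauge below 0.1 N and contact force between tray and the fingers above 1 N and height (world z) of tray above 0.045 m), for 0.2 s.
At the end, for the whole second after the job is handed in: Gauge at rest, untouched, flat (0.2 rad) on the post's shoulder, eye within 10 mm of its axis; tray held by the fingers alone, centre within 35 mm of the pad's, underside 65-140 mm above it, tilt under 0.10 rad, speed under 0.03 m/s and 0.15 rad/s, both clips in it (all of step 1 and contact force between tray and rest below 0.1 N and contact force between tray and pad below 0.1 N and contact force between tray and post below 0.1 N and contact force between tray and gauge below 0.1 N and contact force between tray and the fingers above 1 N and x of clip0_mid in the frame of tray between -0.09 and 0.09 m and y of clip0_mid in the frame of tray between -0.06 and 0.06 m and z of clip0_mid in the frame of tray between 0 and 0.03 m and x of clip1_mid in the frame of tray between -0.09 and 0.09 m and y of clip1_mid in the frame of tray between -0.06 and 0.06 m and z of clip1_mid in the frame of tray between 0 and 0.03 m and horizontal distance between tray and pad_top below 0.035 m and z of tray in the frame of pad_top between 0.065 and 0.14 m and angle between tray's own z axis and vertical below 0.1 rad and linear speed of tray below 0.03 m/s and angular speed of tray below 0.15 rad/s); the arm keeps its last pose, push and grip.
It fails at once if a bystander is moved more than 20 mm (distance of any of jar, scraper, block from where it was at the start of the episode above 0.02 m).
It fails at once if the tray is tipped by more than 0.35 rad (angle between tray's own z axis and vertical above 0.35 rad).
It also fails if it takes over 72 s, if anything falls off the work surface, if the arm or the gripper's body presses on something with over 40 N, if the wrist force passes 120 N, or if a joint passes its speed limit or range.

ROBOT

A 6-joint arm with a two-finger parallel gripper is mounted at the origin on the work surface. World frame = base frame: x ahead of the robot, y to its left, z up, the work surface at z = 0. Lengths are in m, angles in rad, forces in N, time in s.
With the tool pointing down it reaches from about 0.275 to 0.875 m from the base axis. Payload 12.5 kg.
Tool frame: the origin (TCP) lies at the very end of the fingers, on their centre line; the grasp point (between the pads) lies 19 mm behind it; z points along the fingers, y is the line along which they close (so a half turn about z gives the same grasp; the last joint's range is limited). The gripper opens to 85 mm and grips with 20 to 120 N. Pads are 22 mm wide; open, the fingers measure 114 mm over their backs; the gripper's body (76 mm by 85 mm) begins 54 mm behind the grasp point. The pads swing forward as they close: fully open they stand 13 mm farther back than shut.
Start: joints at [1.155, 0.351, 1.652, -0, 1.139, -0.085], TCP at [0.179, 0.52, 0.209] pointing down, gripper open.
Joint ranges: [-2.75, 2.75], [-0.79, 2.1], [0.01, 2.65], [-1.57, 4.71], [0.07, 3.14], [-2.87, 2.87]. Speed limits (rad/s): [2.22, 2.22, 2.79, 3.14, 3.14, 3.14].

INTERFACE

Orientations are given as a 3x3 rotation matrix whose columns are the frame's x, y, z axes.
In Python, from bench import manip gives the robot as it stands. Calls block until the motion is done:
- manip.move_ptp(position, orientation): joint-space move of the TCP to a pose.
- manip.move_l(position, attitude=None, max_speed=0.15): straight line of the TCP; attitude=None keeps the orientation; max_speed is the mean speed in m/s.
- manip.move_j(angles): joint-space move.
- manip.set_gripper(opening, effort=None): opening from 0.0 (shut) to 1.0 (fully open); effort is the grip in N (None keeps the last); returns when the fingers have stopped.
- manip.dwell(seconds).
- manip.inverse_kinematics(position, orientation): joint angles nearest the present ones, or None.
- manip.grab_frame(name): name is "scene" or "top" or "wrist"; returns (picture, depth): 480x640x3 uint8, red, green, blue; 480x640 float32, m along the optical axis (not along the pixel's ray), 0 where there is no reading.
- manip.get_calibration(name): a dict with "camera_matrix" (3x3 intrinsics, pixels), "R" (3x3) and "t" (3): a world point X has camera coordinates R X + t. Camera axes: x right, y down, z forward; pixel columns grow to the right and rows downward; lengths in m; the calibration is good to about 2 mm. The wrist camera is an equidistant fisheye: a pixel r from the principal point sees the ray r / f radians off the axis. A picture is of the moment at which its call begins: read the wrist's pose just before it. get_calibration takes no time and is no camera call; for the wrist camera it gives the pose at the moment of the call.
A pose or a line that the arm cannot do raises manip.Unreachable and nothing moves.
- manip.sign_off(): hands the job in, once; it reports no verdict.
Trained networks look in the newest picture that a camera, given by its name, has taken for a name from the list of things; names that differ only in an ending like _2 or _b are one class to them, and where a whole thing is asked for, a point or a joint stands for the part that bears it (a point fixed in the world has none). Each returns a list of dicts, best first, with "confidence" (0 to 1); they miss things now and then, are a little off and sometimes report something else, mostly with a low value. They report only what shows in the picture. A call takes as long as a camera call.
- manip.look_for(camera, name): "at" ([x, y, z] in m, in world coordinates, good to about 4 mm: the middle of the surface that is visible of it).
Readings, each from a call of its own:
- manip.current_time(): time.
- manip.current_qpos(): joint angles.
- manip.current_joint_vel(): joint speeds.
- manip.current_joint_torque(): joint torques, N m.
- manip.current_ee_pos(): TCP position.
- manip.current_tcp_rot(): TCP orientation.
- manip.current_force(): force on the tool from outside, world axes, zero at the start.
- manip.current_ft_torque(): the same for the moment, N m.
- manip.current_grip_width(): opening from 0.0 (shut) to 1.0 (fully open).
Only numpy, scipy, OpenCV 4.12 (cv2) and the standard library are available. Lean on these libraries where they do the work, as an engineer would, in place of code of your own. Each camera call takes 0.05 s, during which the arm holds its last target. There are 200 camera calls.

## Working session

There is one attempt and no reset: what is moved stays moved. The work goes in short steps, each a Python script; the robot and the scene stay as the last script left them, time stands still between calls to the robot, and variables do not carry over. Pictures are saved under pics/ and viewed, on a budget of 10 in all, crops included, one or two more only if the job needs it, and the job is handed in when it is done.

```bash
mkdir -p pics; ls
python3 - <<'E'
from bench import manip
import cv2,numpy as np
for c in ("top","scene"):
    p,d=manip.grab_frame(c); cv2.imwrite(f"pics/{c}0.png",p[:,:,::-1]); np.savez(f"pics/{c}0.npz",p=p,d=d)
    k=manip.get_calibration(c); print(c,k['camera_matrix'].tolist(),k['R'].round(3).tolist(),k['t'].round(3).tolist())
    for n in ["gauge","gauge_eye","gauge_handle","post","post_seat","pad","pad_top","tray","tray_bar","clip0_mid","clip1_mid","jar","scraper","block"]:
        r=manip.look_for(c,n); print(n,[(np.round(x['at'],3).tolist(),round(x['confidence'],2)) for x in r[:2]])
print(manip.current_time(),manip.current_tcp_rot())
E
```

```text
pics
top [[584.15304863788, 0.0, 314.17560854436607], [0.0, 584.15304863788, 242.92942202634535], [0.0, 0.0, 1.0]] [[0.009, -1.0, 0.001], [-0.987, -0.009, -0.159], [0.159, 0.0, -0.987]] [-0.008, 0.541, 1.159]
gauge [([0.547, -0.041, 0.042], 0.61)]
gauge_eye [([0.543, -0.041, 0.04], 0.94)]
gauge_handle [([0.545, -0.042, 0.042], 0.93)]
post [([0.507, -0.329, 0.013], 0.71)]
post_seat [([0.511, -0.326, 0.012], 0.63)]
pad [([0.582, -0.024, 0.028], 0.57)]
pad_top [([0.578, -0.028, 0.029], 0.76)]
tray [([0.497, 0.34, 0.03], 0.94), ([0.513, -0.328, 0.013], 0.37)]
tray_bar [([0.499, 0.344, 0.029], 0.61), ([0.578, -0.025, 0.029], 0.3)]
clip0_mid [([0.486, 0.376, 0.042], 0.65), ([0.505, -0.329, 0.011], 0.39)]
clip1_mid [([0.546, 0.322, 0.036], 0.44)]
jar [([0.69, 0.199, 0.071], 0.71)]
scraper []
block [([0.425, 0.159, 0.03], 0.72), ([0.5, 0.34, 0.028], 0.37)]
scene [[506.1508160804486, 0.0, 316.1462655979408], [0.0, 506.1508160804486, 233.85688740580045], [0.0, 0.0, 1.0]] [[0.456, 0.89, -0.022], [0.499, -0.276, -0.821], [-0.737, 0.364, -0.57]] [-0.224, -0.188, 1.734]
gauge [([0.554, -0.042, 0.039], 0.77)]
gauge_eye [([0.548, -0.043, 0.039], 0.88)]
gauge_handle [([0.553, -0.046, 0.043], 0.67)]
post [([0.535, -0.336, 0.014], 0.58)]
post_seat [([0.526, -0.334, 0.015], 0.88)]
pad [([0.612, -0.036, 0.029], 0.92), ([0.551, -0.043, 0.044], 0.62)]
pad_top [([0.608, -0.035, 0.028], 0.72)]
tray [([0.502, 0.347, 0.04], 0.67)]
tray_bar [([0.505, 0.351, 0.042], 0.75)]
clip0_mid []
clip1_mid [([0.431, 0.162, 0.035], 0.67), ([0.542, 0.322, 0.037], 0.43)]
jar [([0.712, 0.19, 0.047], 0.69)]
scraper [([0.73, -0.222, 0.024], 0.81)]
block [([0.434, 0.163, 0.037], 0.63)]
1.5 [[-9.45778497e-01  3.24812306e-01 -6.90382526e-06]
 [ 3.24812306e-01  9.45778497e-01  1.60525296e-05]
 [ 1.17435487e-05  1.29396899e-05 -1.00000000e+00]]
```

View pics/top0.png

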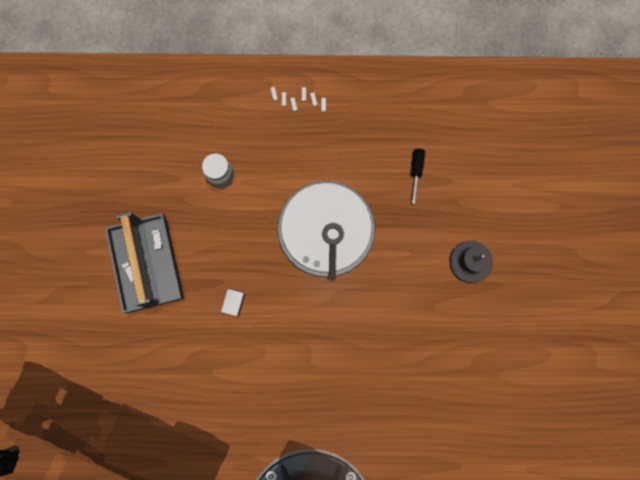

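View pics/scene0.png

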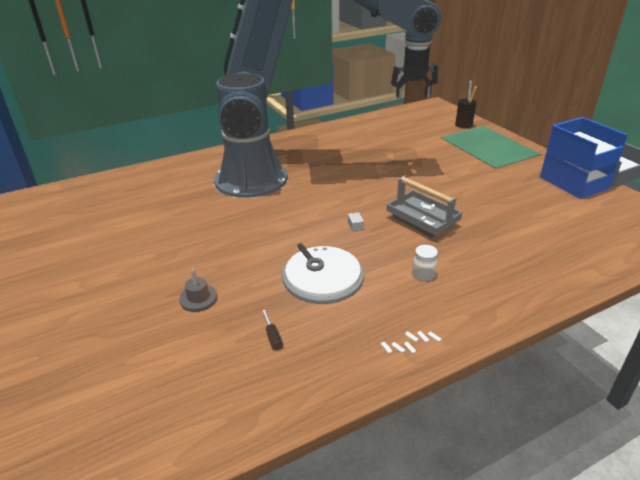

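The top view shows the gauge ring at about (333,234) with its handle running down to (332,279). The pad is at (327,228), the post foot at (472,261), and the tray bar runs (126,215)–(141,303). I'll refine these with the depth image.

```bash
cat > h.py <<'E'
from bench import manip
import cv2,numpy as np
def cloud(c,d):
    k=manip.get_calibration(c);K=k['camera_matrix'];v,u=np.mgrid[:480,:640]
    X=np.stack([(u-K[0,2])/K[0,0]*d,(v-K[1,2])/K[1,1]*d,d],-1)
    return (X-k['t'])@k['R']
def onplane(c,u,v,z):
    k=manip.get_calibration(c);K=k['camera_matrix'];R=k['R'];o=-R.T@k['t']
    r=R.T@np.linalg.inv(K)@[u,v,1];return o+r*(z-o[2])/r[2]
def down(yaw):  # tool y axis (closing) at angle yaw in world, z down
    y=np.array([np.cos(yaw),np.sin(yaw),0]);z=np.array([0,0,-1.]);return np.stack([np.cross(y,z),y,z],1)
E
python3 - <<'E'
from h import *
for c in("top","scene"):
    f=np.load(f"pics/{c}0.npz");d=f['d'];p=f['p'].astype(int);W=cloud(c,d);x,y,z=W[...,0],W[...,1],W[...,2];ok=d>0
    def near(cx,cy,r):return ok&(np.hypot(x-cx,y-cy)<r)
    def rect(m,n):
        q=W[m];r=cv2.minAreaRect(q[:,:2].astype(np.float32)*1000);print(c,n,m.sum(),'rect',np.round(r[0],1),np.round(r[1],1),round(r[2],1),'z',np.median(q[:,2]).round(4),'mean',q.mean(0).round(4))
    print('bench z',np.median(z[near(.5,.1,.03)]))
    m=near(.59,-.03,.15)&(z>.02);q=W[m][:,:2].astype(np.float32)*1000;print(c,'pad',cv2.minEnclosingCircle(q),np.median(W[m][:,2]))
    br=p.sum(-1)
    m=near(.53,-.04,.12)&(z>.02)&(br<240);rect(m,'gauge')
    rect(near(.52,-.33,.08)&(z>.006)&(z<.02),'foot')
    rect(near(.52,-.33,.08)&(z>.042)&(z<.058),'shoulder')
    rect(near(.52,-.33,.08)&(z>.065),'pin')
    m=near(.5,.35,.14)&(z>.09)&(p[...,0]-p[...,2]>40);rect(m,'bar')
    m=near(.5,.35,.14)&(z>.02);rect(m,'tray')
    rect(near(.69,.195,.06)&(z>.06),'jar');rect(near(.43,.16,.06)&(z>.02),'block')
print(onplane('top',483,256,.09),onplane('top',333,234,.04),onplane('top',332,279,.04))
E
```

```text
bench z 0.000823425767779524
top pad ((572.1651000976562, -25.38186264038086), 104.57461547851562) 0.0290205400860032
top gauge 224 rect [523.7 -34.1] [ 34.6 107.7] 84.1 z 0.0406 mean [ 0.5121 -0.0394  0.0405]
top foot 883 rect [ 525.5 -329.6] [147.4 147.4] 63.0 z 0.0126 mean [ 0.5097 -0.3281  0.0124]
top shoulder 475 rect [ 511.3 -333.7] [50.7 51.1] 76.5 z 0.0508 mean [ 0.5107 -0.3324  0.0507]
top pin 41 rect [ 511.4 -333. ] [9.5 9.9] 78.4 z 0.0883 mean [ 0.5105 -0.3319  0.0844]
top bar 737 rect [499.7 349.3] [176.8  27.3] 12.6 z 0.1156 mean [0.4975 0.3457 0.1154]
top tray 5590 rect [498.4 346.7] [181.8 122.4] 14.9 z 0.0322 mean [0.4991 0.3452 0.0482]
top jar 548 rect [694.8 201.6] [53.1 52.1] 41.9 z 0.0754 mean [0.6937 0.201  0.075 ]
top block 425 rect [420.4 164.1] [35.8 49.9] 74.9 z 0.0307 mean [0.4199 0.1634 0.0305]
bench z 0.0018633012184307005
scene pad ((573.6021118164062, -26.55869483947754), 105.08043670654297) 0.029686347204310782
scene gauge 55 rect [507. -42.] [10.1 60.4] 89.0 z 0.0408 mean [ 0.5044 -0.0433  0.0402]
scene foot 483 rect [ 513.7 -332.9] [ 90.1 131.2] 41.9 z 0.0134 mean [ 0.5298 -0.3356  0.0131]
scene shoulder 280 rect [ 515.9 -333.4] [50.8 51.4] 83.4 z 0.0511 mean [ 0.5193 -0.3336  0.0504]
scene pin 52 rect [ 514.2 -333. ] [12.5  9. ] 10.1 z 0.081 mean [ 0.5153 -0.3331  0.0813]
scene bar 342 rect [498.8 348.5] [181.5  30.1] 15.7 z 0.1149 mean [0.5018 0.3447 0.1134]
scene tray 2423 rect [498.5 347.8] [187.3 131. ] 14.9 z 0.0406 mean [0.4996 0.3468 0.0536]
scene jar 313 rect [697.7 202.8] [51.5 53.9] 52.7 z 0.0757 mean [0.7018 0.1988 0.074 ]
scene block 164 rect [423.  164.2] [35.  55.8] 74.2 z 0.0311 mean [0.426  0.1622 0.03  ]
[ 0.51084197 -0.33556947  0.09      ] [ 0.56096733 -0.04143628  0.04      ] [ 0.46758132 -0.03976287  0.04      ]
```

Run:
```python
from h import *
R=down(np.deg2rad(89))
manip.move_ptp([.506,-.0405,.14],R)
manip.set_gripper(.5,40)
p,d=manip.grab_frame("wrist");cv2.imwrite("pics/w1.png",p[:,:,::-1])
for n in("gauge_handle","gauge_eye","gauge"):print(n,[(np.round(x['at'],3).tolist(),round(x['confidence'],2)) for x in manip.look_for("wrist",n)[:2]])
f0=manip.current_force()
manip.move_l([.506,-.0405,.031],max_speed=.08)
print(f0.round(2) if hasattr(f0,'round') else f0,manip.current_force(),manip.current_ee_pos())
manip.set_gripper(0,40)
print(manip.current_grip_width(),manip.current_force(),manip.current_time())
manip.move_l([.506,-.0405,.17],max_speed=.1)
print(manip.current_grip_width(),manip.current_force())
for c in("top","scene","wrist"):
    p,d=manip.grab_frame(c);cv2.imwrite(f"pics/{c}2.png",p[:,:,::-1]);np.savez(f"pics/{c}2.npz",p=p,d=d)
print(manip.current_time())
a=cv2.imread("pics/scene2.png")[150:350,200:440];b=cv2.imread("pics/wrist2.png")
cv2.imwrite("pics/v2.png",np.hstack([cv2.resize(a,(400,333)),cv2.resize(b,(400,333))]))
```

```text
gauge_handle [([0.544, -0.048, 0.039], 0.87)]
gauge_eye [([0.544, -0.039, 0.036], 0.83)]
gauge [([0.544, -0.038, 0.04], 0.78)]
[-0.03  0.92 -0.48] [-0.53070388  0.63560044 -0.27842914] [ 0.50630745 -0.04055807  0.0314284 ]
0.0018099082308880828 [-0.12060562 -0.62022462  0.27161088] 6.5167
0.001882760773525798 [ 0.02339735 -0.3177044   0.2084813 ]
8.2083
```

View pics/v2.png

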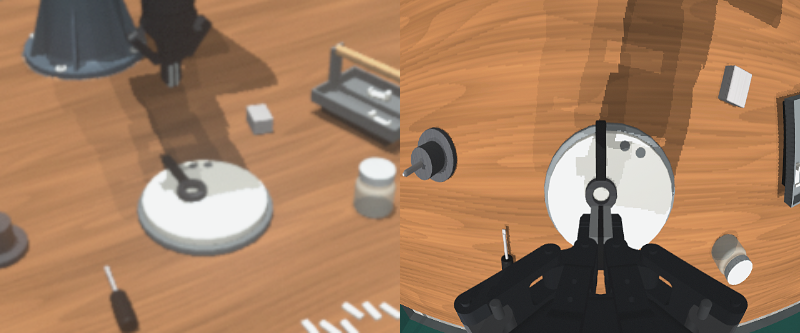

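The fingers shut on nothing (width 0.002), and the gauge is still on the pad at (185,190) in the left crop. I'll check whether it shifted and where the fingers actually were.

```bash
cat >> h.py <<'E'
def gauge_top(f,cx=.53,cy=-.04,r=.12,zlo=.034,c="top"):
    W=cloud(c,f['d']);m=(f['d']>0)&(np.hypot(W[...,0]-cx,W[...,1]-cy)<r)&(W[...,2]>zlo)&(W[...,2]<zlo+.03)&(f['p'].astype(int).sum(-1)<270)
    q=W[m];return q
E
python3 - <<'E'
from h import *
for n in("top0","top2","scene0","scene2"):
    q=gauge_top(np.load(f"pics/{n}.npz"),c=n[:-1]);h=q[q[:,0]<.53];r=q[q[:,0]>.535]
    print(n,len(q),'handle x',h[:,0].min().round(4),'line',np.polyfit(h[:,0],h[:,1],1).round(4),'y@.506',np.polyval(np.polyfit(h[:,0],h[:,1],1),.506).round(4),
     'ring',r.min(0).round(4),r.max(0).round(4),'z',np.median(q[:,2]).round(4))
a=cv2.imread("pics/w1.png");cv2.imwrite("pics/v3.png",a)
E
```

```text
top0 377 handle x 0.4693 line [-0.0055 -0.0368] y@.506 -0.0396 ring [ 0.5354 -0.0602  0.0341] [ 0.5824 -0.0207  0.0466] z 0.0407Traceback (most recent call last):
  File "<stdin>", line 4, in <module>
    return umr_minimum(a, axis, None, out, keepdims, initial, where)
ValueError: zero-size array to reduction operation minimum which has no identity
```

Run:
```python
from h import *
for n in("scene0","scene2"):
    q=gauge_top(np.load(f"pics/{n}.npz"),c="scene");h=q[q[:,0]<.53];r=q[q[:,0]>.535]
    print(n,len(q),len(h),'x',h[:,0].min().round(4),'y@.506',np.polyval(np.polyfit(h[:,0],h[:,1],1),.506).round(4),np.polyfit(h[:,0],h[:,1],1).round(3),
     'ring',r.min(0).round(4),r.max(0).round(4))
```

```text
scene0 74 61 x 0.4734 y@.506 -0.0428 [-0.042 -0.022] ring [ 0.5365 -0.0458  0.0352] [ 0.5567 -0.0299  0.0432]
scene2 157 80 x 0.4694 y@.506 -0.0415 [-0.048 -0.017] ring [ 0.5355 -0.0632  0.034 ] [ 0.588  -0.0257  0.0457]
```

View pics/w1.png

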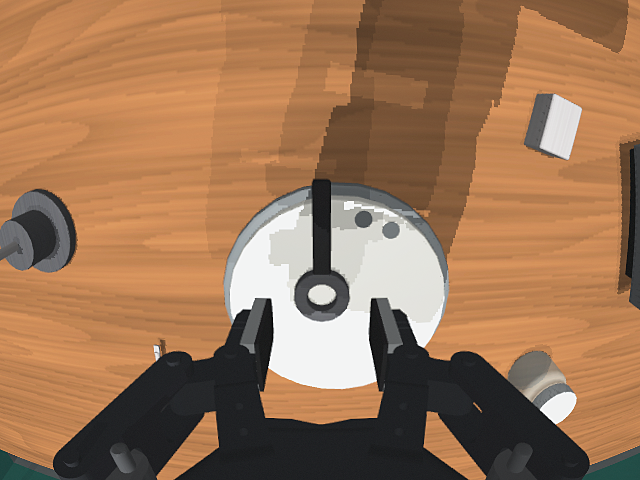

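The gauge hasn't moved and the lateral alignment is good, with the pads symmetric about the handle. So the tips must have closed above or over the handle. I'll go lower in steps and check the force and width.

Run:
```python
from h import *
manip.set_gripper(.35,40)
manip.move_l([.506,-.041,.05],max_speed=.15)
manip.move_l([.506,-.041,.029],max_speed=.05)
print(manip.current_force(),manip.current_ee_pos())
manip.set_gripper(.22,40);print(manip.current_grip_width(),manip.current_force())
p,d=manip.grab_frame("wrist");cv2.imwrite("pics/w4.png",p[:,:,::-1])
p,d=manip.grab_frame("scene");a=p[200:330,260:400,::-1]
cv2.imwrite("pics/v4.png",np.hstack([cv2.resize(a,(400,371)),cv2.resize(cv2.imread("pics/w4.png")[150:450,150:490],(400,371))]))
manip.set_gripper(0,40)
print(manip.current_grip_width(),manip.current_force(),manip.current_time())
```

```text
[-0.57227432 -0.00822981  0.55644697] [ 0.50592425 -0.04097543  0.02881518]
0.22050386575537045 [-0.18478098  0.63889108 -0.28531491]
0.0003500500225040645 [-0.71701947  0.5434007   0.30996063] 10.8083
```

View pics/v4.png

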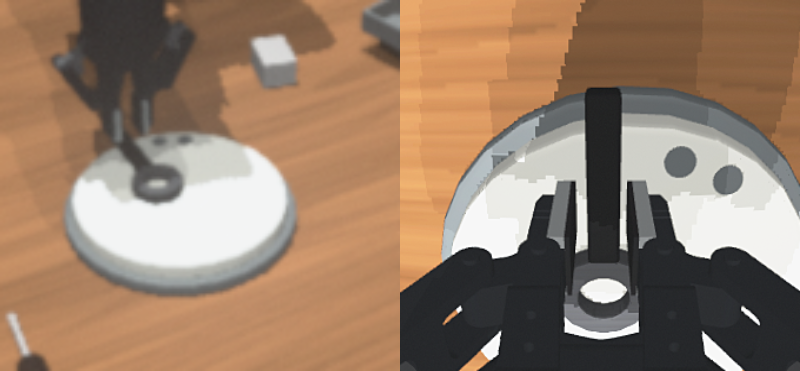

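Run:
```python
from h import *
p,d=manip.grab_frame("wrist");a=p[150:450,150:490,::-1]
p,d=manip.grab_frame("scene");b=p[200:330,260:400,::-1]
cv2.imwrite("pics/v5.png",np.hstack([cv2.resize(b,(400,371)),cv2.resize(a,(400,371))]))
print(manip.current_grip_width(),manip.current_force(),manip.current_ee_pos())
```

```text
0.0008560365328192793 [-0.82735417 -0.24890106 -0.66108419] [ 0.50599647 -0.04099559  0.02898711]
```

View pics/v5.png

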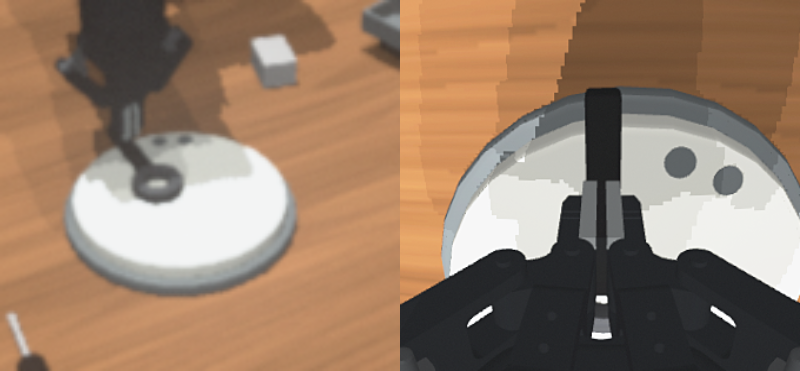

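The closed fingers sit on top of the handle: the gap is narrower than the handle, which passes below them. So the tips are higher than the TCP value says. I'll straddle the handle and feel down to the pad with a force guard, closing in trials.

Run:
```python
from h import *
f=np.load("pics/scene2.npz");W=cloud("scene",f['d'])  # closed fingers at TCP z .17: lowest visible finger point
m=(f['d']>0)&(np.hypot(W[...,0]-.506,W[...,1]+.041)<.03)&(W[...,2]>.1)&(W[...,2]<.25)
print('tip at TCP .17:',np.sort(W[m][:,2])[:8].round(4))
manip.set_gripper(.3,40)
f0=np.mean([manip.current_force() for _ in range(5)],0)
z=.029
while z>.0145:
    z-=.002; manip.move_l([.506,-.041,z],max_speed=.03)
    f=np.mean([manip.current_force() for _ in range(3)],0)-f0
    print(round(z,3),f.round(2),manip.current_ee_pos()[2].round(4))
    if f[2]>3: break
manip.set_gripper(.0,40);print(manip.current_grip_width(),manip.current_force(),manip.current_time())
```

```text
tip at TCP .17: [0.1927 0.1947 0.1968 0.1969 0.1971 0.1971 0.1977 0.1977]
0.027 [-0.35  0.57 -0.6 ] 0.0268
0.025 [-0.79  0.64 -0.08] 0.0249
0.023 [-0.34  1.11 -0.34] 0.0229
0.021 [-1.17  0.63  1.02] 0.0209
0.019 [-0.1   1.12  0.37] 0.0189
0.017 [-0.67  0.51  0.06] 0.0169
0.015 [-0.23  0.32  0.18] 0.0149
0.013 [-0.89  0.03  0.45] 0.0129
0.1455885610768027 [-0.08348511  0.11167524  2.57451383] 13.5333
```

It is gripped now (width 0.146 ≈ 13 mm). The real tips sit about 20 mm above the reported TCP. I'll feel for the pad properly to get a deeper grip, then lift.

Run:
```python
from h import *
manip.set_gripper(.25,40)
F=lambda:np.mean([manip.current_force() for _ in range(4)],0)
f0=F();z=.013;print(f0.round(2))
while z>.001:
    z-=.0015; manip.move_l([.506,-.041,z],max_speed=.03)
    f=F()-f0
    print(round(z,4),f.round(2))
    if f[2]>2.5: z+=.002;manip.move_l([.506,-.041,z],max_speed=.03); break
    
manip.set_gripper(.0,40);print(z,manip.current_grip_width(),F())
manip.move_l([.506,-.041,z+.12],max_speed=.1)
print(manip.current_grip_width(),F(),manip.current_ee_pos(),manip.current_time())
for c in("top","scene","wrist"):
    p,d=manip.grab_frame(c);cv2.imwrite(f"pics/{c}6.png",p[:,:,::-1]);np.savez(f"pics/{c}6.npz",p=p,d=d)
a=cv2.imread("pics/scene6.png")[150:350,200:440];b=cv2.imread("pics/wrist6.png")[150:450,150:490]
cv2.imwrite("pics/v6.png",np.hstack([cv2.resize(a,(400,333)),cv2.resize(b,(400,333))]))
```

```text
[ 0.29  1.22 -0.38]
0.0115 [-0.18 -0.87  0.35]
0.01 [ 0.04 -0.96  0.86]
0.0085 [-0.2  -1.53  0.32]
0.007 [ 0.06 -0.95 -0.21]
0.0055 [-2.54 -0.78  8.72]
0.0075000000000000015 0.15082237064770873 [-0.28919268  0.18154257  3.97307521]
0.14755065439423812 [-0.34519818  0.17703235 -1.05545227] [ 0.50565872 -0.0409379   0.12691923] 16.8667
```

View pics/v6.png

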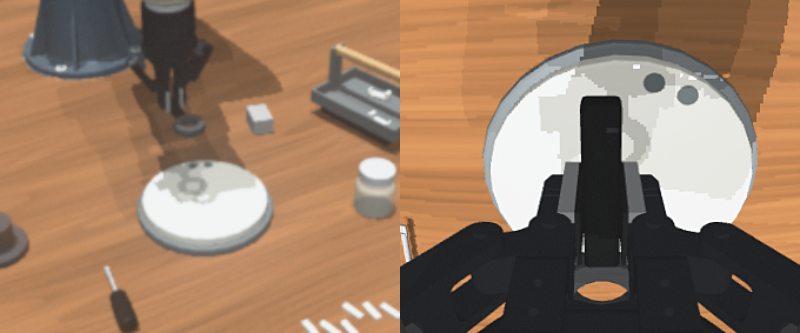

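The gauge is lifted with the ring visible in the air at (190,125) in the left crop. I'll measure its tilt and where the ring is.

Run:
```python
from h import *
for c in("scene","top"):
    f=np.load(f"pics/{c}6.npz");W=cloud(c,f['d'])
    m=(f['d']>0)&(W[...,0]>.525)&(W[...,0]<.62)&(abs(W[...,1]+.041)<.04)&(W[...,2]>.09)&(W[...,2]<.19)
    q=W[m]; print(c,len(q),q.min(0).round(3) if len(q) else '',q.max(0).round(3) if len(q) else '')
    if len(q)>10:
        for x in np.arange(.525,.6,.006):
            s=q[abs(q[:,0]-x)<.003]
            if len(s):print(round(x,3),len(s),s[:,1].min().round(3),s[:,1].max().round(3),np.percentile(s[:,2],[5,50,95]).round(4))
f=np.load("pics/wrist6.npz");k=manip.get_calibration("wrist");K=k['camera_matrix'];d=f['d']
v,u=np.mgrid[:480,:640];X=(u-K[0,2])/K[0,0];Y=(v-K[1,2])/K[1,1];r=np.hypot(X,Y)+1e-9;t=np.tan(r)/r
W=(np.stack([X*t*d,Y*t*d,d],-1)-k['t'])@k['R']
m=(d>0)&(W[...,0]<.6)&(W[...,0]>.4)&(abs(W[...,1]+.041)<.005)&(W[...,2]>.09)&(W[...,2]<.21)&(r<1.2)
q=W[m]
for x in np.arange(.44,.6,.008):
    s=q[abs(q[:,0]-x)<.004]
    if len(s):print('w',round(x,3),len(s),np.percentile(s[:,2],[5,50,95]).round(4))
```

```text
scene 243 [ 0.525 -0.064  0.148] [ 0.59  -0.019  0.164]
0.525 6 -0.047 -0.039 [0.1546 0.16   0.1631]
0.531 10 -0.048 -0.037 [0.1532 0.1604 0.1633]
0.537 11 -0.048 -0.034 [0.1593 0.1607 0.1623]
0.543 7 -0.046 -0.035 [0.1591 0.161  0.162 ]
0.549 26 -0.056 -0.027 [0.1504 0.1602 0.1629]
0.555 38 -0.057 -0.021 [0.1525 0.1595 0.1621]
0.561 20 -0.062 -0.02 [0.1527 0.1598 0.163 ]
0.567 17 -0.063 -0.019 [0.1527 0.1597 0.1626]
0.573 23 -0.064 -0.019 [0.1506 0.1596 0.1614]
0.579 34 -0.061 -0.021 [0.1505 0.1595 0.1617]
0.585 45 -0.059 -0.027 [0.1509 0.157  0.1619]
0.591 6 -0.052 -0.035 [0.1521 0.1569 0.1602]
top 0  
w 0.464 75 [0.1512 0.1548 0.158 ]
w 0.472 634 [0.1511 0.1588 0.16  ]
w 0.48 474 [0.1582 0.1592 0.1601]
w 0.488 436 [0.1582 0.1591 0.16  ]
w 0.496 408 [0.1581 0.1591 0.16  ]
w 0.504 371 [0.1581 0.1591 0.1598]
w 0.512 350 [0.1581 0.159  0.1599]
w 0.52 312 [0.1581 0.1589 0.1599]
w 0.528 294 [0.1582 0.1589 0.1598]
w 0.536 265 [0.158  0.1589 0.1597]
w 0.544 237 [0.1581 0.1589 0.1597]
w 0.552 83 [0.1578 0.1585 0.1593]
w 0.576 55 [0.147  0.1489 0.1506]
```

The gauge is level (0.159 m all along the handle). Next I'll move over the post and look through the eye.

Run:
```python
from h import *
R=down(np.deg2rad(89))
manip.move_ptp([.455,-.333,.127],R)
manip.move_l([.455,-.333,.090],max_speed=.1)
print(manip.current_ee_pos(),manip.current_grip_width(),manip.current_time())
k=manip.get_calibration("wrist")
p,d=manip.grab_frame("wrist");a=p[:,:,::-1];cv2.imwrite("pics/wrist7.png",a)
p2,d2=manip.grab_frame("scene");np.savez("pics/scene7.npz",p=p2,d=d2)
cv2.imwrite("pics/v7.png",np.hstack([cv2.resize(p2[230:320,150:250,::-1],(400,360)),cv2.resize(a[240:400,230:410],(405,360))]))
```

```text
[ 0.45532062 -0.33265993  0.09014277] 0.149326054898585 18.675
```

View pics/v7.png

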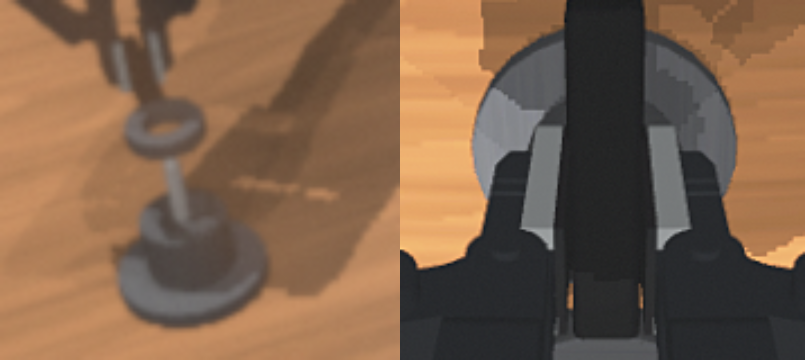

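Run:
```python
from h import *
f=np.load("pics/scene7.npz");W=cloud("scene",f['d']);ok=f['d']>0
m=ok&(W[...,0]>.475)&(W[...,0]<.56)&(abs(W[...,1]+.333)<.04)&(W[...,2]>.119)&(W[...,2]<.13);q=W[m]
r=q[q[:,0]>.495];print('ring top',len(r),r.min(0),r.max(0),cv2.minEnclosingCircle(r[:,:2].astype(np.float32)*1000))
for lo,hi in((.055,.07),(.07,.085),(.085,.1)):
    s=W[ok&(np.hypot(W[...,0]-.513,W[...,1]+.333)<.02)&(W[...,2]>lo)&(W[...,2]<hi)];print('pin',len(s),s.mean(0).round(4) if len(s) else '')
# predicted pixels
k=manip.get_calibration("scene")
from itertools import product
px=lambda P:(lambda c:(k['camera_matrix']@(c/c[2]))[:2])(k['R']@P+k['t'])
v,u=np.where(m&(W[...,0]>.495));print('ring top px bbox',u.min(),u.max(),v.min(),v.max())
for x,y in product((.508,.512,.516,.52),(-.337,-.333,-.329)):
    c=np.array([px(np.array([x+.023*np.cos(t),y+.023*np.sin(t),.122])) for t in np.linspace(0,6.28,90)]);print(x,y,c.min(0).round(1),c.max(0).round(1))
```

```text
ring top 178 [ 0.49562766 -0.3547933   0.11901625] [ 0.53970694 -0.31104422  0.12816802] ((516.9348754882812, -332.114990234375), 23.597997665405273)
pin 24 [ 0.5151 -0.3343  0.0625]
pin 19 [ 0.5163 -0.3331  0.0779]
pin 19 [ 0.5149 -0.3328  0.0901]
ring top px bbox 181 201 254 267
0.508 -0.337 [178.  253.3] [198.3 265.5]
0.508 -0.333 [179.7 252.8] [200. 265.]
0.508 -0.329 [181.4 252.3] [201.7 264.4]
0.512 -0.337 [178.4 254.2] [198.8 266.4]
0.512 -0.333 [180.2 253.7] [200.5 265.9]
0.512 -0.329 [181.9 253.2] [202.2 265.4]
0.516 -0.337 [178.9 255.1] [199.3 267.4]
0.516 -0.333 [180.6 254.6] [201.  266.9]
0.516 -0.329 [182.3 254.1] [202.7 266.4]
0.52 -0.337 [179.3 256. ] [199.8 268.4]
0.52 -0.333 [181.1 255.5] [201.5 267.9]
0.52 -0.329 [182.8 255. ] [203.2 267.3]
```

The ring is about 4 mm too far out in x, so I'll shift by −3.5 mm and lower it with a force guard.

Run:
```python
from h import *
F=lambda:np.mean([manip.current_force() for _ in range(4)],0)
manip.move_l([.4515,-.333,.090],max_speed=.05);f0=F();x,y=.4515,-.333
manip.move_l([x,y,.060],max_speed=.05);print(F()-f0)
for z in(.045,.036,.033,.0315,.030,.029,.028):
    manip.move_l([x,y,z],max_speed=.05);f=F()-f0;print(z,f.round(2))
    if np.linalg.norm(f)>4:break
manip.set_gripper(.45);manip.dwell(.3)
print(manip.current_grip_width(),F()-f0,manip.current_time())
manip.move_l([x,y,z+.08],max_speed=.12)
manip.move_ptp([.45,-.15,.2],down(np.deg2rad(89)))
for c in("top","scene"):
    p,d=manip.grab_frame(c);cv2.imwrite(f"pics/{c}8.png",p[:,:,::-1]);np.savez(f"pics/{c}8.npz",p=p,d=d)
    W=cloud(c,d);ok=d>0;R=np.hypot(W[...,0]-.512,W[...,1]+.333)
    s=W[ok&(R>.008)&(R<.022)&(W[...,2]>.04)];print(c,'ring z',np.percentile(s[:,2],[10,50,90]).round(4))
    s=W[ok&(abs(W[...,1]+.333)<.006)&(W[...,0]<.47)&(W[...,0]>.40)&(W[...,2]>.04)&(W[...,2]<.09)];print('handle',len(s),s[:,0].min(),np.median(s[:,2]))
print(manip.current_time())
cv2.imwrite("pics/v8.png",np.hstack([cv2.resize(cv2.imread("pics/scene8.png")[230:320,150:250],(400,360)),cv2.resize(cv2.imread("pics/top8.png")[210:310,420:520],(360,360))]))
```

```text
[-0.80876028  0.21734006  1.68451525]
0.045 [-0.74 -0.12  0.32]
0.036 [-1.44  0.27 -0.66]
0.033 [-1.45  0.02  0.27]
0.0315 [-1.39 -0.74  0.69]
0.03 [-1.55 -0.26  1.15]
0.029 [-3.32  0.99  5.2 ]
0.44860492748809316 [-1.63157591  0.71088603  1.35111008] 22.225Traceback (most recent call last):
  File "<stdin>", line 15, in <module>
    return _quantile_unchecked(
        a, q, axis, out, overwrite_input, method, keepdims, weights)
    return _ureduce(a,
                    func=_quantile_ureduce_func,
    ...<5 lines>...
                    overwrite_input=overwrite_input,
                    method=method)
    r = func(a, **kwargs)
    result = _quantile(arr,
                       quantiles=q,
    ...<2 lines>...
                       out=out,
                       weights=wgt)
    slices_having_nans = np.isnan(arr[-1, ...])
                                  ~~~^^^^^^^^^
IndexError: index -1 is out of bounds for axis 0 with size 0
```

Run:
```python
from h import *
manip.move_ptp([.498,.347,.2],down(np.deg2rad(104.9)))
manip.set_gripper(1.0)
p,d=manip.grab_frame("wrist");cv2.imwrite("pics/wrist9.png",p[:,:,::-1])
for c in("top","scene"):
    p,d=manip.grab_frame(c);cv2.imwrite(f"pics/{c}8.png",p[:,:,::-1]);np.savez(f"pics/{c}8.npz",p=p,d=d)
    W=cloud(c,d);ok=d>0;R=np.hypot(W[...,0]-.512,W[...,1]+.333)
    s=W[ok&(R>.010)&(R<.022)&(W[...,2]>.03)];print(c,'ring z',len(s),np.percentile(s[:,2],[10,50,90]).round(4))
    s=W[ok&(abs(W[...,1]+.333)<.007)&(W[...,0]<.47)&(W[...,0]>.38)&(W[...,2]>.03)&(W[...,2]<.09)];print('handle',len(s),s[:,0].min(),np.median(s[:,2]))
print(manip.current_time())
cv2.imwrite("pics/v8.png",np.hstack([cv2.resize(cv2.imread("pics/scene8.png")[230:320,150:250],(400,360)),cv2.resize(cv2.imread("pics/wrist9.png")[60:440,120:520],(379,360))]))
```

```text
top ring z 282 [0.0539 0.0623 0.0655]
handle 207 0.4159640392710253 0.06249037790552187
scene ring z 190 [0.0519 0.062  0.0647]
handle 77 0.4167091914876077 0.06360229126388618
26.4167
```

View pics/v8.png

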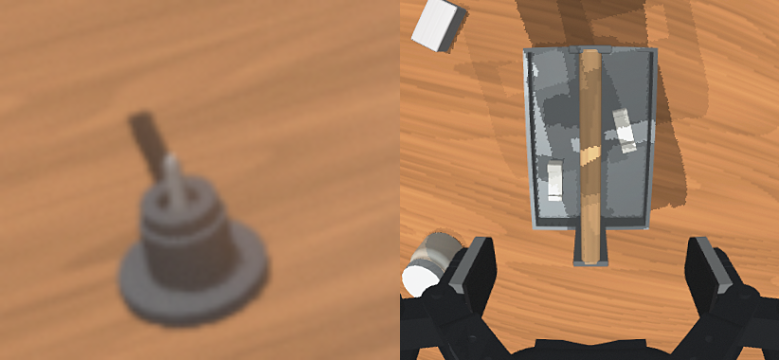

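The gauge hangs flat: ring top and handle both at z = 0.062, eye at about x = 0.511. The bar is centred between the fingers and aligned with them. Now I'll grip and lift the tray.

Run:
```python
from h import *
manip.move_l([.498,.347,.069],max_speed=.12);print(manip.current_force())
manip.set_gripper(0,90);print(manip.current_grip_width(),manip.current_force())
manip.move_l([.498,.347,.10],max_speed=.05);print(manip.current_grip_width(),manip.current_force(),manip.current_ft_torque())
manip.dwell(.4)
manip.move_l([.498,.347,.19],max_speed=.1);print(manip.current_grip_width(),manip.current_force(),manip.current_time())
p,d=manip.grab_frame("scene");cv2.imwrite("pics/scene10.png",p[100:340,220:540,::-1]);np.savez("pics/scene10.npz",p=p,d=d)
W=cloud("scene",d);m=(d>0)&(np.hypot(W[...,0]-.498,W[...,1]-.347)<.12)&(W[...,2]>.12)&(W[...,2]<.19)
print(m.sum(),np.percentile(W[m][:,2],[2,10,50,90]).round(3))
```

```text
[0.52829525 0.17163818 1.02189327]
0.16328137599116285 [-1.32690432 -1.88781205  4.80874458]
0.16239132655333774 [-0.6114466   0.4013836  -5.53563815] [ 0.00830288 -0.00304026 -0.0027735 ]
0.16588463896264394 [ 0.17553132 -0.04879552 -5.48046029] 30.525
1945 [0.148 0.149 0.156 0.171]
```

View pics/scene10.png

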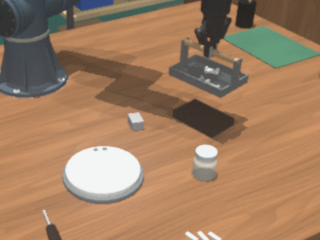

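The tray is up and level with both clips in it (force 5.5 N, about 0.56 kg). Now I'll carry it to the pad.

Run:
```python
from h import *
manip.move_l([.573,-.026,.19],max_speed=.1)
manip.move_l([.573,-.026,.172],max_speed=.04);manip.dwell(.5)
print(manip.current_ee_pos(),manip.current_grip_width(),manip.current_force(),manip.current_ft_torque(),manip.current_time())
for c in("top","scene"):
    p,d=manip.grab_frame(c);cv2.imwrite(f"pics/{c}11.png",p[:,:,::-1])
    W=cloud(c,d);m=(d>0)&(np.hypot(W[...,0]-.573,W[...,1]+.026)<.12)&(W[...,2]>.12)&(W[...,2]<.158)&(p.astype(int).sum(-1)<500)
    q=W[m];A=np.c_[q[:,:2],np.ones(len(q))]
    r=cv2.minAreaRect(q[:,:2].astype(np.float32)*1000);print(c,r,q[:,2].min())
    s=q[(q[:,2]>.148)];print('rim plane',np.linalg.lstsq(np.c_[s[:,:2],np.ones(len(s))],s[:,2],rcond=None)[0].round(3),len(s))
    R=np.hypot(W[...,0]-.512,W[...,1]+.333);s=W[(d>0)&(R>.010)&(R<.022)&(W[...,2]>.03)];print(c,'gauge z',np.percentile(s[:,2],[10,50,90]).round(4))
    for n in("jar","scraper","block","clip0_mid","clip1_mid"):print(n,[(np.round(x['at'],3).tolist(),round(x['confidence'],2)) for x in manip.look_for(c,n)[:2]])
print(manip.current_time())
cv2.imwrite("pics/v11.png",cv2.imread("pics/scene11.png")[130:370,150:470])
```

```text
[ 0.57302082 -0.0260204   0.17207182] 0.1668264085581824 [ 0.01332521 -0.1083064  -6.04604645] [0.05872892 0.02153669 0.04282938] 35.6333
top ((601.2077026367188, -26.109188079833984), (116.84080505371094, 6.299554824829102), 80.29350280761719) 0.12924002571244853
rim plane [ 1.241  0.06  -0.576] 5
top gauge z [0.0536 0.0622 0.0653]
jar [([0.689, 0.196, 0.075], 0.56)]
scraper [([0.713, -0.222, 0.022], 0.75)]
block []
clip0_mid []
clip1_mid [([0.491, -0.33, 0.064], 0.23)]
scene ((574.5150756835938, -26.167945861816406), (185.3865966796875, 124.63863372802734), 16.30245018005371) 0.1275033901791742
rim plane [ 0.001 -0.001  0.151] 429
scene gauge z [0.0523 0.0619 0.065 ]
jar [([0.713, 0.188, 0.049], 0.62), ([0.5, -0.335, 0.063], 0.35)]
scraper [([0.729, -0.222, 0.02], 0.75)]
block [([0.434, 0.17, 0.034], 0.59)]
clip0_mid [([0.559, 0.002, 0.138], 0.42)]
clip1_mid [([0.62, -0.049, 0.137], 0.65), ([0.583, -0.027, 0.136], 0.45)]
36.2333
```

View pics/v11.png

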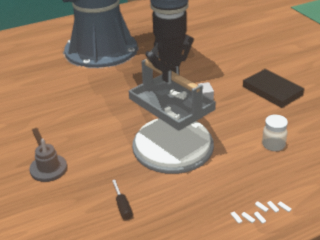

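The tray is held level over the pad at (172,100), centred at (0.5745, −0.026) against the pad's (0.573, −0.026). Its underside is at about 0.128 m, which is 100 mm above the pad. Both clips are in it, the gauge is on the post and the bystanders haven't moved, so I'm handing in.

```bash
python3 -c "
from bench import manip
print(manip.current_force(),manip.current_joint_vel());manip.sign_off()"
```

```text
[ 0.31955915 -0.41278989 -5.3652759 ] [-3.98869398e-05 -1.14943543e-04  1.83766123e-04  6.91068407e-04
 -2.13896754e-03 -3.94416177e-03]
the job is handed in; nothing more can be done
```

The gauge is hanging on the post, and the tray was held level and still over the light pad when I handed the job in at about 36 s. No verdict was reported.

**Gauge:** The first two grasps closed on nothing. The fingertips turned out to sit about 20 mm higher than the reported TCP. I felt down to the pad with a force guard, gripped the handle, and lowered the eye over the pin until it met the shoulder. I then let go and backed away. The last check shows the ring's top face at z = 0.062 m, which is flat on the shoulder. The eye is about 1 mm from the post's axis, judging by the handle's end.

**Tray:**

| Last check (scene camera) | Reading |
|---|---|
| Distance of tray centre from pad centre | about 1.5 mm |
| Underside above the pad | about 100 mm |
| Rim tilt | about 0.001 rad |
| Load on the wrist | about 5.5 N, steady |
| Joint speeds | close to zero |

**Clips and bystanders:** The scene camera found both clips in the tray, one of them with low confidence (0.42). The jar, screwdriver and block read within about 8 mm of where they started, which is close to the networks' accuracy.

**Checks that gave nothing:** From the top camera the arm hid the tray, so its tray fit was meaningless. It also did not find the block or `clip0_mid`, and reported `clip1_mid` at the post with confidence 0.23, a false detection.

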